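# Scrape the stuck bumpers off the sloping tray into the bin

## Task

Two flat black rubber bumpers are stuck to the floor of the sloping metal tray. Take the scraper from its stand and, with its blade and not with the fingers, sweep both bumpers down the tray and over its open low end into the grey bin that waits there; leave the bin where it stands. Then put the scraper back in its stand, or lay it down on the bare table clear of the tray and the bin.

Things in the scene. Friction and masses are not known exactly. Their poses are not given: they have to be found in the camera images.
- tray: Fixed aluminium tray on plywood props, tilted 18 degrees. Origin: middle of its floor's upper face, 97 mm above the table; x level across, y straight down the slope (roughly world +y), z square to the floor. Floor y -95 to +95 mm, 126 mm wide inside; walls 4 mm thick, 22 mm high at both sides and the high end (y = -95). The low end (y = +95) is open, its lip 68 mm above the table.
- bumper_1: Black rubber disc, 34 mm in diameter, 14 mm thick, lying flat on the sloping tray floor, where it stays by its grip until pushed. Origin: centre of its underside; own z square to its flat faces.
- bumper_2: Second black rubber disc, same as the first, on the same tray floor.
- bin: Loose grey open plastic box, 144 mm (own x) by 115 mm (own y) by 50 mm high, walls and floor 4 mm, 0.35 kg, on the table under the tray's low end so that its mouth lies under and just beyond the lip. Origin: centre of its underside.
- scraper: Hand scraper upright in its stand, blade down, 0.14 kg. Origin: middle of the blade's lower edge; z up. Steel blade 100 mm wide (x), 4 mm thick (y), 56 mm high; above it a timber handle 100 mm long (x), 30 mm thick (y), from 56 to 92 mm above the origin: grip it from above across the 30 mm, at its middle.
- stand: Fixed low plywood stand. Origin: centre of its underside. Base 110 (x) by 62 (y) by 6 mm; at x = -42 and +42 mm a pair of posts rises to 66 mm with a 14 mm slot between for the blade. The handle rests on the posts, the blade along x with its edge 10 mm above the table. 70 mm between the pairs are free for fingers.
Mind the look-alikes: they are no part of the job. Of the things that look like the scraper, the larger one is meant.

How it is judged:
By the outcome, as a careful person would: the job done as asked, in the order asked, and still so for the second after the job is handed in, with the robot touching nothing.
It also fails if it takes over 48 s, if anything falls off the work surface, if the arm or the gripper's body presses on something with over 40 N, if the wrist force passes 120 N, or if a joint passes its speed limit or range.

## Robot

A 6-joint arm with a two-finger parallel gripper is mounted at the origin on the work surface; the furniture and walls round the work are solid. World frame = base frame: x ahead of the robot, y to its left, z up, the work surface at z = 0. Lengths are in m, angles in rad, forces in N, time in s.
With the tool pointing down it reaches from about 0.35 to 0.775 m from the base axis. Payload 7.3 kg.
Tool frame: the origin (TCP) lies at the very end of the fingers, on their centre line; the grasp point (between the pads) lies robot.pinch_z behind it (robot.pinch_z is the distance from the TCP to the grasp point, in m); y points along the fingers, z is the direction in which the jaws open and shut, and the axes are right-handed (so a half turn about y gives the same grasp; the last joint's range is limited). The gripper opens to 92 mm and grips with 3 to 60 N. Pads are 19 mm wide; open, the fingers measure 130 mm over their backs; the gripper's body (75 mm by 190 mm) begins 47 mm behind the grasp point.
Start: joints at [-1.326, 0.342, 1.524, -0, 1.275, -0.146], TCP at [0.2, -0.485, 0.204] pointing down, gripper open.
Joint ranges: [-2.53, 2.53], [-0.77, 2.02], [0.04, 2.7], [-1, 4.14], [0.28, 2.66], [-3.11, 3.11]. Speed limits (rad/s): [2.57, 2.57, 3.14, 3.14, 3.14, 3.14].

## Interface

Orientations are given as [roll, pitch, yaw] about the fixed x, y, z axes, in that order (R = Rz(yaw) Ry(pitch) Rx(roll)).
In Python, from cell import status, viewer, robot gives the robot as it stands. The module is installed in compiled form; this text tells all that it offers.
- The arm moves only by the shell command python3 -m pendant 'ROWS' [FORCE]. ROWS is JSON, a list that holds one entry, the list of rows, each a list of 7 numbers: the shift along the tool's x, y, z in cm, then the turn, a rotation vector about the tool's x, y, z in rad, then the finger opening in cm, from 0 to 9.18. A call has 1 to 20 rows; each row is the pose to reach, as a shift and turn from the pose commanded when the call began, along the tool's axes at that moment; what a row does not reach only later rows make up. A row lasts 1/10 s, in which the tool goes at most 50 mm and 8.59 degrees, less where a joint would pass 70% of its speed; a pose out of reach is approached as far as the arm can. A call with a gripper value outside its range is refused whole. The fingers move at their own pace and stop on an object; FORCE is the grip in N (left out, the last holds). Time passes only in rows, so rows that repeat a pose let the fingers close. It gives the time, the measured TCP pose, the force and the opening at its end, in the units of the state.
- status.observe(): the state, without advancing time (a new reading comes with each control period).
- viewer.read_camera(name): name is "scene" or "side" or "wrist"; returns a dict with "image" (384x512x3 uint8, red, green, blue), "range_z" (384x512 float32, m along the optical axis (not along the pixel's ray), 0 where there is no reading), "fx", "fy", "cx", "cy" (pixels), "camera_from_world" (4x4, takes a point from world to camera coordinates). Camera axes: x right, y up, looking along -z (the intrinsics and any distortion apply to the point x, -y, -z); pixel columns grow to the right and rows downward; lengths in m; the calibration is good to about 2 mm. A picture is of the moment at which its call begins.
- robot.hand_in(): hands the job in, once; it reports no verdict.
The state is a dict: "time": time; "qpos": joint angles; "qvel": joint speeds; "joint_efforts": joint torques, N m; "tool_pos": TCP position; "tool_rot": TCP orientation; "contact_force": force on the tool from outside, world axes, zero at the start; "torque": the same for the moment, N m; "opening": finger opening in m.
Only numpy, scipy, OpenCV 4.12 (cv2) and the standard library are available. Lean on these libraries where they do the work, as an engineer would, in place of code of your own. Each camera call takes 0.05 s, during which the arm holds its last target. There are 200 camera calls.

## Working session

There is one attempt and no reset: what is moved stays moved. The work goes in short steps, Python scripts to look and compute and a shell command to move; the robot and the scene stay as the last step left them, time stands still between calls to the robot, and variables do not carry over. Pictures are saved under pics/ and viewed, about 8 in all and at most 12, crops included, and the job is handed in when it is done.

```bash
mkdir -p pics
cat > h.py <<'E'
import numpy as np, cv2, pickle
from cell import status, viewer, robot
def grab(n):
    d=viewer.read_camera(n); pickle.dump(d,open(f'{n}.pkl','wb')); return d
def load(n): return pickle.load(open(f'{n}.pkl','rb'))
def pts(d):
    z=d['range_z']; v,u=np.mgrid[:z.shape[0],:z.shape[1]]
    c=np.stack([(u-d['cx'])/d['fx']*z,-(v-d['cy'])/d['fy']*z,-z,np.ones_like(z)],-1)
    p=c@np.linalg.inv(d['camera_from_world']).T
    p=p[...,:3]; p[z==0]=np.nan; return p
E
python3 - <<'E'
from h import *
s=status.observe(); print(s, robot.pinch_z)
for n in('scene','side'):
    d=grab(n); cv2.imwrite(f'pics/{n}0.png',d['image'][...,::-1]); print(n,d['fx'],d['cx'],d['cy'],[k for k in d], np.linalg.inv(d['camera_from_world']).round(3).tolist())
E
```

```text
{'time': 0.0, 'qpos': array([-1.32598600e+00,  3.42741178e-01,  1.52505251e+00,  8.16362987e-07,
        1.27542607e+00, -1.45999184e-01]), 'qvel': array([-0.00093657,  0.00083599, -0.00010424,  0.0002645 ,  0.00207711,
        0.00016348]), 'joint_efforts': array([-7.85190005e-04, -4.31247568e+01, -2.44218707e+01,  7.16704270e-02,
        5.58520365e-02, -1.41845526e-04]), 'tool_pos': array([ 0.19989808, -0.48494612,  0.20302305]), 'tool_rot': array([-1.57240601e+00,  2.37485683e-04, -2.75078357e+00]), 'contact_force': array([-0.13629673, -0.40354508, -0.27030185]), 'torque': array([-0.03910812,  0.01149221,  0.00965994]), 'opening': 0.09181339185750204} 0.0188
scene 428.00975855728876 257.05086457287103 190.29515131026463 ['image', 'range_z', 'fx', 'fy', 'cx', 'cy', 'camera_from_world'] [[-0.893, 0.193, -0.407, 0.04], [-0.45, -0.345, 0.824, 0.876], [0.019, 0.919, 0.395, 0.536], [0.0, 0.0, 0.0, 1.0]]
side 499.13860777547205 259.3401877144872 196.3714995360302 ['image', 'range_z', 'fx', 'fy', 'cx', 'cy', 'camera_from_world'] [[-0.951, 0.181, -0.25, 0.176], [-0.308, -0.553, 0.774, 0.939], [0.002, 0.813, 0.582, 0.847], [0.0, 0.0, 0.0, 1.0]]
```

View pics/scene0.png

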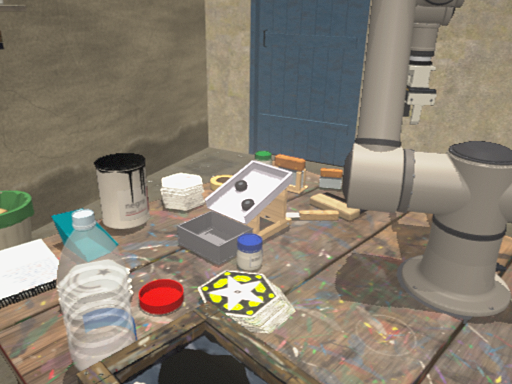

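View pics/side0.png

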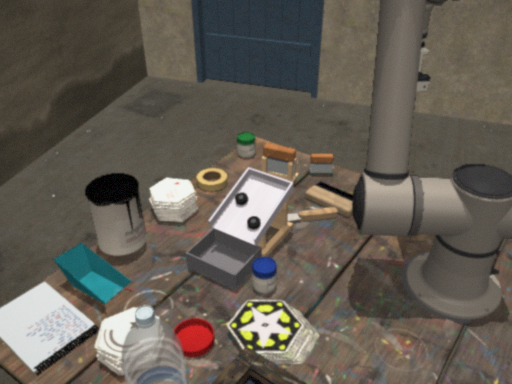

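The scene picture shows the tray with its two discs (scene 241,185 and 248,204) and the grey bin below it (213,235). Things that could be taken for the scraper, in side pixels:
- orange-handled scraper in the stand (279,153), which looks larger
- small orange-handled one (321,158)
- putty knife (315,214)
- brush (330,197)

I choose (279,153), and will check it in a close crop and by measuring.

Run:
```python
from h import *
for n in('side','scene'):
    d=load(n); P=pts(d); hsv=cv2.cvtColor(d['image'],cv2.COLOR_RGB2HSV)
    def rep(name,m,lo=15):
        k,l,st,c=cv2.connectedComponentsWithStats(m.astype(np.uint8))
        for i in range(1,k):
            if st[i,4]<lo: continue
            q=P[l==i]; q=q[~np.isnan(q[:,0])]
            if len(q)<10: continue
            r=cv2.minAreaRect((q[:,:2]*1000).astype(np.float32))
            print(n,name,c[i].round(),st[i,4],'med',np.median(q,0).round(3),'lo',np.percentile(q,3,0).round(3),'hi',np.percentile(q,97,0).round(3),'rect',np.round(r[0]),np.round(r[1]),round(r[2]))
    H,S,V=hsv[...,0],hsv[...,1],hsv[...,2]
    x,y,z=P[...,0],P[...,1],P[...,2]
    roi=(x>.2)&(x<.9)&(y>-.5)&(y<.6)
    rep('orange',(H<14)&(S>130)&(V>90)&roi)
    rep('black',(V<60)&roi&(z>.05)&(z<.16))
    rep('grey',(S<50)&(V<140)&roi&(z>0.005)&(z<.06),150)
    rep('tray',(S<50)&(V>150)&roi&(z>0.05)&(z<.16),150)
d=load('side'); c=d['image'][120:260,180:360]
cv2.imwrite('pics/crop.png',cv2.resize(c,None,fx=4,fy=4,interpolation=cv2.INTER_CUBIC)[...,::-1])
```

```text
side orange [279. 151.] 328 med [ 0.516 -0.305  0.093] lo [ 0.472 -0.325  0.072] hi [ 0.562 -0.296  0.1  ] rect [ 518. -313.] [37. 98.] 83
side orange [322. 157.] 144 med [ 0.396 -0.37   0.056] lo [ 0.368 -0.383  0.043] hi [ 0.426 -0.357  0.063] rect [ 398. -373.] [66. 29.] 23
side orange [194. 336.] 1052 med [0.509 0.336 0.003] lo [ 0.469  0.303 -0.   ] hi [0.549 0.386 0.021] rect [484. 377.] [ 82. 209.] 33
side black [112. 188.] 973 med [0.842 0.075 0.135] lo [0.792 0.045 0.131] hi [0.879 0.122 0.158] rect [833.  82.] [115.  78.] 28
side black [132. 203.] 193 med [0.761 0.105 0.142] lo [0.757 0.085 0.091] hi [0.778 0.149 0.159] rect [767. 117.] [82. 17.] 77
side black [241. 199.] 79 med [ 0.532 -0.017  0.108] lo [ 0.522 -0.034  0.098] hi [ 0.547 -0.01   0.113] rect [535. -22.] [24. 30.] 35
side black [100. 204.] 36 med [0.815 0.164 0.156] lo [0.795 0.159 0.152] hi [0.839 0.166 0.16 ] rect [817. 163.] [47.  7.] 4
side black [253. 223.] 85 med [0.478 0.046 0.092] lo [0.467 0.029 0.082] hi [0.493 0.055 0.098] rect [481.  42.] [25. 31.] 23
side black [255. 374.] 128 med [0.354 0.414 0.
[... 3707 characters left out ...]
62 0.059] rect [411. 534.] [58. 24.] 84
scene tray [250. 191.] 2867 med [ 0.504 -0.015  0.102] lo [ 0.421 -0.107  0.068] hi [0.577 0.077 0.145] rect [ 491. -114.] [410. 162.] 85
scene tray [115. 191.] 1134 med [0.793 0.154 0.102] lo [0.767 0.132 0.053] hi [0.842 0.162 0.15 ] rect [803. 148.] [95. 29.] 19
scene tray [136. 188.] 210 med [0.759 0.114 0.102] lo [0.755 0.1   0.07 ] hi [0.763 0.124 0.144] rect [758. 111.] [31.  8.] 78
scene tray [182. 184.] 726 med [ 0.737 -0.045  0.065] lo [ 0.69  -0.109  0.051] hi [ 0.796 -0.001  0.067] rect [745. -57.] [126. 120.] 70
scene tray [ 98. 318.] 3717 med [0.464 0.532 0.111] lo [0.448 0.479 0.055] hi [0.514 0.551 0.157] rect [510. 442.] [ 97. 224.] 15
```

View pics/crop.png

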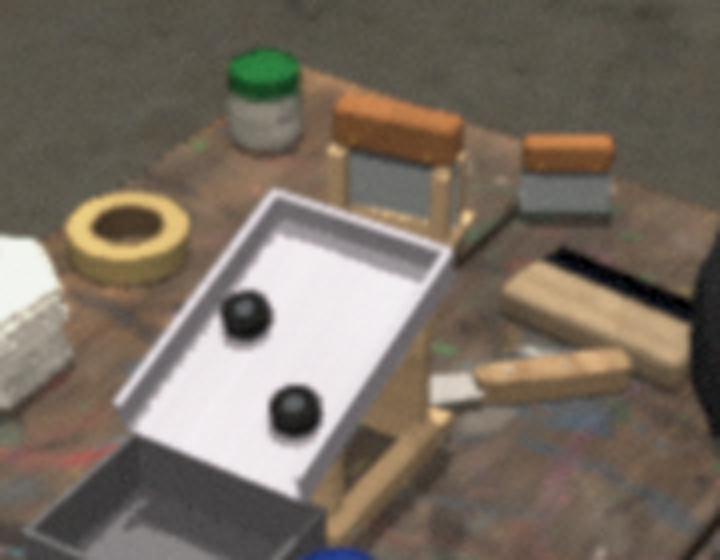

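The crop shows the chosen one upright in its stand with posts either side, at crop (400,130). Its handle measures about 98 mm, against 66 mm for the small one at (567,155), so the choice is confirmed. Next I fit the tray, disc, bin and handle poses.

```bash
cat > m.py <<'E'
from h import *
def trayfit(n):
    d=load(n);P=pts(d);hsv=cv2.cvtColor(d['image'],cv2.COLOR_RGB2HSV);S,V=hsv[...,1],hsv[...,2]
    x,y,z=P[...,0],P[...,1],P[...,2]
    box=(x>.38)&(x<.62)&(y>-.14)&(y<.12)&(z>.05)&(z<.17)
    q=P[box&(S<60)&(V>150)]; # floor by iterative plane fit
    k=q
    for t in(.02,.01,.005,.003,.003):
        A=np.c_[k[:,:2],np.ones(len(k))]; c=np.linalg.lstsq(A,k[:,2],rcond=None)[0]
        r=q[:,2]-np.c_[q[:,:2],np.ones(len(q))]@c; k=q[np.abs(r)<t]
    nrm=np.array([-c[0],-c[1],1]);nrm/=np.linalg.norm(nrm)
    return d,P,hsv,box,nrm,k,c
if __name__=='__main__':
  for n in('side','scene'):
    d,P,hsv,box,nrm,k,c=trayfit(n)
    ex=np.cross([0,0,1],nrm); ex/=-np.linalg.norm(ex); ey=np.cross(nrm,ex)
    if ey[2]>0: ex,ey=-ex,-ey
    print(n,'tilt',np.degrees(np.arccos(nrm[2])),'yaw y-dir',np.degrees(np.arctan2(ey[1],ey[0]))-90)
    a=k@ex;b=k@ey
    lo,hi=np.percentile(a,[.5,99.5]);l2,h2=np.percentile(b,[.5,99.5]); print('floor extents',hi-lo,h2-l2)
    r=cv2.minAreaRect((np.c_[a,b]*1000).astype(np.float32)); print('rect in plane',r)
    # depth-height mask above floor in the box
    h0=np.median(k@nrm)
    o=(lo+hi)/2*ex+(l2+h2)/2*ey+h0*nrm; print('origin',o.round(4))
    m=(box&(hsv[...,2]<90)).astype(np.uint8)
    kk,l,st,cc=cv2.connectedComponentsWithStats(m)
    for i in range(1,kk):
        if st[i,4]<40: continue
        q=P[l==i]-o; T=np.c_[q@ex,q@ey,q@nrm]*1000; T=T[T[:,2]>9]
        if len(T)<20: continue
        C,R=cv2.minEnclosingCircle(T[:,:2].astype(np.float32))
        print('blob',cc[i].round(),st[i,4],'tray c',np.round(C),round(R),'top',np.percentile(T[:,2],[5,50,95]).round(), 'world',(o+C[0]/1e3*ex+C[1]/1e3*ey).round(3))
    # bin rim
    q=P[(hsv[...,1]<60)&(P[...,2]>.043)&(P[...,2]<.054)&(P[...,1]>.03)&(P[...,1]<.22)&(P[...,0]>.44)&(P[...,0]<.66)]
    print('bin',cv2.minAreaRect((q[:,:2]*1000).astype(np.float32)))
    H=hsv[...,0];q=P[(H<14)&(hsv[...,1]>110)&(P[...,0]>.44)&(P[...,0]<.6)&(P[...,1]<-.25)&(P[...,2]>.096)]
    vx=cv2.fitLine((q[:,:2]*1000).astype(np.float32),cv2.DIST_HUBER,0,.01,.01).ravel()
    print('handle top',len(q),q.mean(0).round(4),q.min(0).round(3),q.max(0).round(3),'yaw',np.degrees(np.arctan2(vx[1],vx[0])),cv2.minAreaRect((q[:,:2]*1000).astype(np.float32)))
E
python3 m.py
```

```text
side tilt 17.855777559911527 yaw y-dir -14.584526474329948
floor extents 0.1147638212332383 0.18238923851567107
rect in plane ((492.0627136230469, 82.80752563476562), (124.23974609375, 187.7366180419922), 2.3496570587158203)
origin [ 0.5074 -0.0113  0.0933]
blob [241. 199.] 109 tray c [30. -9.] 16 top [10. 14. 17.] world [ 0.534 -0.027  0.096]
blob [253. 223.] 115 tray c [-39.  42.] 16 top [10. 14. 17.] world [0.48  0.038 0.08 ]
bin ((533.1129760742188, 112.833984375), (117.40740203857422, 146.47705078125), 76.11637878417969)
handle top 118 [ 0.5197 -0.3132  0.0981] [ 0.471 -0.331  0.096] [ 0.567 -0.295  0.102] yaw -4.627798 ((518.905029296875, -312.5970764160156), (31.2432804107666, 95.75924682617188), 82.74374389648438)
scene tilt 18.172760358498312 yaw y-dir -15.521671902091711
floor extents 0.13496534268469568 0.1882507143223322
rect in plane ((482.5472106933594, 98.21624755859375), (199.7965087890625, 239.6321258544922), 13.452940940856934)
origin [ 0.4971 -0.0139  0.0962]
bin ((531.1005249023438, 107.33274841308594), (118.32894134521484, 147.30133056640625), 75.62701416015625)
handle top 42 [ 0.5085 -0.313   0.0987] [ 0.467 -0.332  0.096] [ 0.56  -0.3    0.102] yaw -6.555363 ((513.2478637695312, -315.0682678222656), (29.084766387939453, 92.46018981933594), 86.66619110107422)
```

```bash
cat > g.py <<'E'
from h import *
from scipy.spatial.transform import Rotation as Ro
def rel(p,R=None):
    s=status.observe(); R0=Ro.from_euler('xyz',s['tool_rot']); 
    if R is None: R=R0
    print('shift cm',(R0.inv().apply(np.array(p)-s['tool_pos'])*100).round(2),'turn',(R0.inv()*R).as_rotvec().round(3))
def down(yawdeg,tilt=0):
    # tool x at world angle yawdeg, pointing down; tilt: rotation about tool x deg
    return Ro.from_euler('z',yawdeg,degrees=True)*Ro.from_euler('x',-90+tilt,degrees=True)
E
python3 -c "
from g import *
rel([.517,-.313,.22],down(174))"
```

```text
shift cm [-35.87  -1.68  -3.83] turn [0.001 0.496 0.   ]
```

```bash
python3 -m pendant '[[[-5,-1.7,-0.5,0,0.1,0,9.18],[-10,-1.7,-1,0,0.2,0,9.18],[-15,-1.7,-1.6,0,0.3,0,9.18],[-20,-1.7,-2.1,0,0.4,0,9.18],[-25,-1.7,-2.7,0,0.5,0,9.18],[-30,-1.7,-3.2,0,0.5,0,9.18],[-34,-1.7,-3.6,0,0.5,0,9.18],[-35.9,-1.7,-3.8,0,0.5,0,9.18],[-35.9,-1.7,-3.8,0,0.5,0,9.18],[-35.9,-1.7,-3.8,0,0.5,0,9.18],[-35.9,-1.7,-3.8,0,0.5,0,9.18]]]'
python3 - <<'E'
from h import *
d=grab('wrist'); cv2.imwrite('pics/w1.png',d['image'][...,::-1]);P=pts(d)
s=status.observe();print(s['tool_pos'],s['tool_rot'],s['qpos'])
hsv=cv2.cvtColor(d['image'],cv2.COLOR_RGB2HSV)
q=P[(hsv[...,0]<14)&(hsv[...,1]>110)&(P[...,0]>.44)&(P[...,0]<.6)&(P[...,2]>.094)&(P[...,2]<.11)]
print(len(q), q.mean(0), cv2.minAreaRect((q[:,:2]*1000).astype(np.float32)))
E
```

```text
time: 1.2
tool_pos: [0.5161, -0.3146, 0.2207]
tool_rot: [-1.571, -0.001, 3.031]
contact_force: [-0.6, -0.5, 0.3]
opening: 0.0918
[ 0.51614243 -0.31470136  0.22084099] [-1.57049643e+00 -3.82688405e-04  3.03035331e+00] [-6.73995018e-01  4.79438038e-01  1.26150807e+00 -4.64514043e-04
  1.40081024e+00  1.00811922e+00]
1168 [ 0.51307551 -0.31997783  0.10091712] ((519.736328125, -320.4950256347656), (28.043067932128906, 97.97332763671875), 84.793212890625)
```

View pics/w1.png

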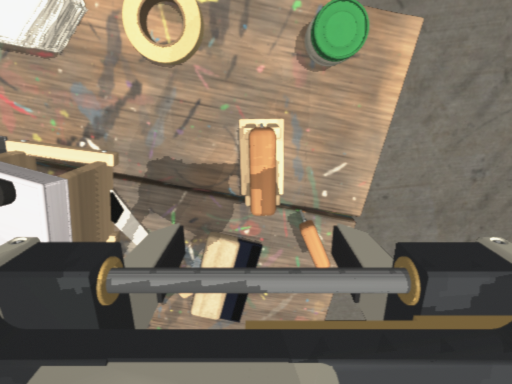

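The wrist view shows the handle at about (263,170), sitting in its stand and free between the posts. It is at (0.519,-0.318), yaw -5°, top at 0.101 m as expected. Going down to grip.

```bash
python3 -m pendant '[[[0,3,0.1,0,-0.02,0,9.18],[-0.3,7,0.3,0,-0.02,0,9.18],[-0.3,11,0.3,0,-0.02,0,9.18],[-0.3,14,0.3,0,-0.02,0,9.18],[-0.3,15.6,0.3,0,-0.02,0,9.18],[-0.3,15.6,0.3,0,-0.02,0,9.18],[-0.3,15.6,0.3,0,-0.02,0,4],[-0.3,15.6,0.3,0,-0.02,0,3.4],[-0.3,15.6,0.3,0,-0.02,0,2],[-0.3,15.6,0.3,0,-0.02,0,1],[-0.3,15.6,0.3,0,-0.02,0,1],[-0.3,15.6,0.3,0,-0.02,0,1],[-0.3,15.6,0.3,0,-0.02,0,1],[-0.3,15.6,0.3,0,-0.02,0,1]]]' 50; python3 -m pendant '[[[0,0,0,0,0,0,1],[0,-1,0,0,0,0,1],[0,-2.5,0,0,0,0,1],[0,-4.5,0,0,0,0,1],[0,-7,0,0,0,0,1],[0,-10,0,0,0,0,1],[0,-13,0,0,0,0,1],[0,-16,0,0,0,0,1],[0,-16,0,0,0,0,1],[0,-16,0,0,0,0,1]]]'
```

```text
time: 2.65
tool_pos: [0.5202, -0.3169, 0.0648]
tool_rot: [-1.571, 0.0, 3.053]
contact_force: [0.4, 0.5, 0.3]
opening: 0.0322
time: 3.65
tool_pos: [0.5201, -0.3168, 0.2252]
tool_rot: [-1.57, 0.001, 3.052]
contact_force: [0.3, 0.2, -1.7]
opening: 0.0294
```

```bash
python3 -c "
from g import *
rel([.45,-.06,.33],down(165.5))"
```

```text
shift cm [  9.26 -10.5  -24.94] turn [-0.001  0.164 -0.001]
```

```bash
python3 -m pendant '[[[0.5,-3,-1,0,0.02,0,1],[1.5,-7,-3.5,0,0.05,0,1],[3,-10,-7,0,0.08,0,1],[4.5,-10.5,-11,0,0.12,0,1],[6,-10.5,-15,0,0.164,0,1],[7.5,-10.5,-19,0,0.164,0,1],[8.7,-10.5,-22.5,0,0.164,0,1],[9.3,-10.5,-25,0,0.164,0,1],[9.3,-10.5,-25,0,0.164,0,1],[9.3,-10.5,-25,0,0.164,0,1],[9.3,-10.5,-25,0,0.164,0,1]]]'
python3 - <<'E'
from h import *
d=grab('wrist'); cv2.imwrite('pics/w2.png',d['image'][...,::-1])
d=grab('side')
s=status.observe();print(s['tool_pos'],s['tool_rot'],s['qpos'])
E
```

```text
time: 4.75
tool_pos: [0.4497, -0.0602, 0.3288]
tool_rot: [-1.57, -0.002, 2.888]
contact_force: [-0.6, -0.5, -1.2]
opening: 0.0296
[ 0.44981544 -0.06044716  0.32907676] [-1.57055956e+00 -1.17434461e-03  2.88702369e+00] [-3.02498297e-01  1.37167029e-01  1.45390858e+00 -2.92811042e-04
  1.55167870e+00  1.52287263e+00]
```

View pics/w2.png

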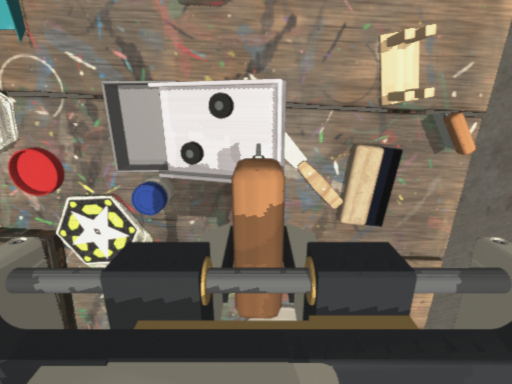

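The wrist view shows the scraper in the fingers at (258,235) and the empty stand at (405,65). The tray floor runs from (162,87) to (277,178), with discs at (221,105) and (192,153) and the bin to the left of the lip. Now I measure the tray frame from this view.

```bash
cat > m2.py <<'E'
from m import *
d,P,hsv,box,nrm,k,c=trayfit('wrist')
ez=nrm; ex=np.cross([0,0,1],nrm); ex/=np.linalg.norm(ex); ey=np.cross(nrm,ex)
if ey[2]>0: ex,ey=-ex,-ey
print('plane tilt',np.degrees(np.arccos(nrm[2])),'yaw',np.degrees(np.arctan2(ex[1],ex[0])),len(k))
h=np.nan_to_num(P@nrm-np.median(k@nrm),nan=9)
v,u=np.mgrid[:384,:512]
reg=box&(v<235)&(hsv[...,1]<70)
fl=reg&(abs(h)<.004)&(hsv[...,2]>130)
rim=reg&(h>.016)&(h<.027)
for nm,m in(('floor',fl),('rim',rim)):
    q=P[m]; T=(np.c_[q@ex,q@ey]*1000).astype(np.float32)
    print(nm,len(q),cv2.minAreaRect(T),np.percentile(T,[1,99],axis=0).round(1).tolist())
# rim side wall direction (both) -> refine yaw
T=np.c_[P[rim]@ex,P[rim]@ey]*1000
x0,x1=np.percentile(T[:,0],[1,99])
for s,mm in(('x-',T[:,0]<x0+7),('x+',T[:,0]>x1-7)):
    f=cv2.fitLine(T[mm].astype(np.float32),cv2.DIST_HUBER,0,.01,.01).ravel(); print(s,mm.sum(),'angle',np.degrees(np.arctan2(f[1],f[0])),f[2:])
hi=T[(T[:,0]>x0+15)&(T[:,0]<x1-15)&(T[:,1]<np.median(T[:,1]))]
if len(hi): print('high wall y',np.percentile(hi[:,1],[2,50,98]))
m=(box&(hsv[...,2]<70)&(v<235)).astype(np.uint8); kk,l,st,cc=cv2.connectedComponentsWithStats(m)
for i in range(1,kk):
    if st[i,4]<60: continue
    q=P[l==i];q=q[(q@nrm-np.median(k@nrm))>.008]
    if len(q)<20: continue
    T=np.c_[q@ex,q@ey]*1000; C,R=cv2.minEnclosingCircle(T.astype(np.float32)); print('disc',cc[i].round(),len(q),np.round(C,1),round(R,1),np.median(q,0).round(3))
print('ex',ex,'ey',ey,'h0',np.median(k@nrm))
np.savez('frame.npz',ex=ex,ey=ey,ez=ez,h0=np.median(k@nrm))
E
python3 m2.py
```

```text
plane tilt 18.08759850000861 yaw -14.128914585543862 8213
floor 8325 ((493.1815490722656, 102.33302307128906), (253.4190673828125, 134.84202575683594), 89.66089630126953) [[428.0, -23.8], [551.9, 163.9]]
rim 1368 ((489.6061096191406, 70.0581283569336), (135.94435119628906, 190.53695678710938), 0.19201502203941345) [[422.2, -25.0], [557.3, 162.4]]
x- 323 angle -89.95341 [425.58887 104.33187]
x+ 660 angle -89.91805 [554.33527   62.630203]
high wall y [-25.06354155 -22.85120724 -19.37987252]
disc [221. 105.] 364 [526.6  61.8] 15.8 [ 0.535 -0.032  0.114]
disc [192. 152.] 275 [458.9 112.7] 15.6 [0.482 0.031 0.098]
ex [ 0.96974895 -0.24410443 -0.        ] ey [ 0.23204151  0.92182682 -0.31047069] h0 0.12546209125022126
```

```bash
cat > t.py <<'E'
from g import *
f=np.load('frame.npz'); ex,ey,ez=f['ex'],f['ey'],f['ez']; o=.4897*ex+.0703*ey+f['h0']*ez
Rt=Ro.from_matrix(np.c_[-ex,-ez,-ey]); L=.0548
def tgt(x,y,h): return o+x/1e3*ex+y/1e3*ey+(h/1e3+L)*ez
E
python3 - <<'E'
from t import *
print('o',o)
d=load('wrist');P=pts(d);hsv=cv2.cvtColor(d['image'],cv2.COLOR_RGB2HSV)
s=status.observe();R0=Ro.from_euler('xyz',s['tool_rot'])
v,u=np.mgrid[:384,:512]
m=(hsv[...,0]<16)&(hsv[...,1]>90)&(u>225)&(u<292)&(v>150)&(v<325)&(P[...,2]>.3)
q=R0.inv().apply(P[m]-s['tool_pos'])*1000
print(len(q),np.percentile(q,[1,10,50,90,99],axis=0).round(1).tolist())
t=q[abs(q[:,1]-np.median(q[:,1]))<6];print(np.polyfit(t[:,0],t[:,1],1),np.polyfit(t[:,0],t[:,2],1))
for a in((3,-42,60),(3,-42,3),(3,97,3)):
  print(a,tgt(*a).round(4)); rel(tgt(*a),Rt)
E
```

```text
o [ 0.50070701 -0.01695956  0.09743604]
6515 [[-48.9, -38.2, -14.7], [-45.4, -37.5, -11.5], [-17.0, -36.4, -0.2], [35.5, -32.2, 10.9], [46.3, -15.9, 14.2]]
[-1.04167804e-02 -3.61882380e+01] [ 0.00176872 -0.33544738]
(3, -42, 60) [ 0.5026 -0.0218  0.2196]
shift cm [-4.15 10.94 -5.07] turn [ 0.315 -0.008  0.002]
(3, -42, 3) [ 0.4983 -0.039   0.1654]
shift cm [-4.17 16.36 -3.3 ] turn [ 0.315 -0.008  0.002]
(3, 97, 3) [0.5305 0.0891 0.1223]
shift cm [ -4.07  20.67 -16.51] turn [ 0.315 -0.008  0.002]
```

```bash
python3 -m pendant '[[[-1,1,-1,0.08,0,0,1],[-2.2,4,-2.5,0.16,0,0,1],[-3.3,7,-4,0.24,0,0,1],[-4.1,10,-4.8,0.315,-0.008,0,1],[-4.15,10.9,-5.1,0.315,-0.008,0,1],[-4.15,10.9,-5.1,0.315,-0.008,0,1],[-4.15,10.9,-5.1,0.315,-0.008,0,1]]]'
python3 - <<'E'
from t import *
rel(tgt(3,-42,3),Rt)
d=grab('side'); cv2.imwrite('pics/s2.png',cv2.resize(d['image'][110:310,150:400],None,fx=3,fy=3)[...,::-1])
E
```

```text
time: 5.55
tool_pos: [0.5031, -0.0216, 0.2219]
tool_rot: [-1.257, 0.0, 2.895]
contact_force: [0.4, 0.2, 0.1]
opening: 0.0295
shift cm [ 0.04  5.93 -0.02] turn [ 0.002 -0.    -0.   ]
```

View pics/s2.png

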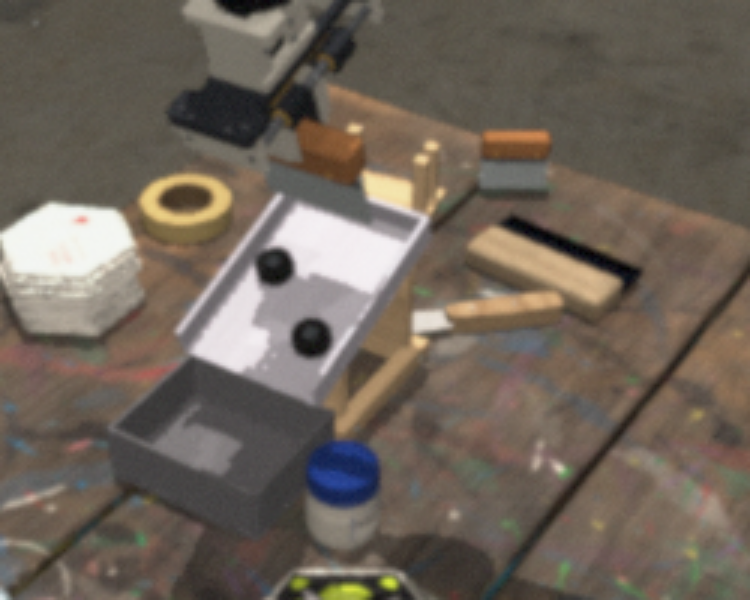

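The blade (crop 320,190) is square over the upper part of the tray, with both discs at (275,265) and (312,337) downhill of it. Lowering it now.

```bash
python3 -m pendant '[[[0,1.5,0,0,0,0,1],[0,3.5,0,0,0,0,1],[0,4.8,0,0,0,0,1],[0,5.4,0,0,0,0,1],[0,5.8,0,0,0,0,1],[0,5.9,0,0,0,0,1],[0,5.9,0,0,0,0,1]]]' 60
python3 - <<'E'
from t import *
rel(tgt(3,-42,3),Rt); rel(tgt(3,97,3),Rt)
d=grab('side'); cv2.imwrite('pics/s3.png',cv2.resize(d['image'][150:260,190:320],None,fx=5,fy=5)[...,::-1])
E
```

```text
time: 6.3
tool_pos: [0.4986, -0.0384, 0.1654]
tool_rot: [-1.256, 0.0, 2.896]
contact_force: [-0.7, 1.0, -1.1]
opening: 0.0295
shift cm [0.02 0.01 0.06] turn [ 0.001  0.001 -0.   ]
shift cm [ 1.000e-02  3.000e-02 -1.384e+01] turn [ 0.001  0.001 -0.   ]
```

View pics/s3.png

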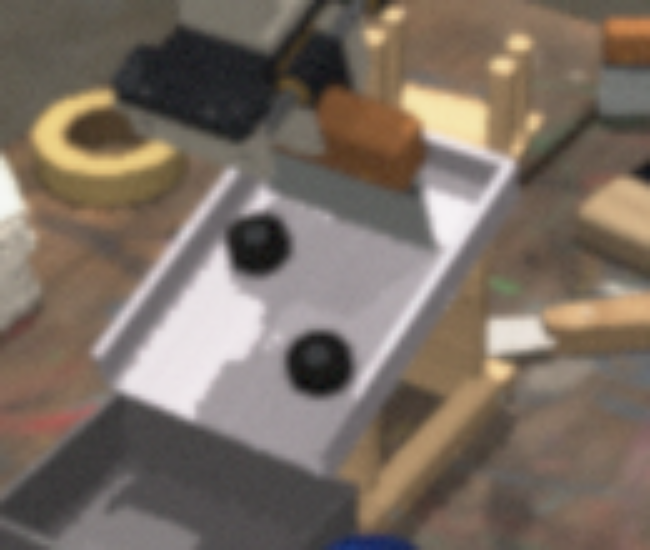

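The blade edge runs from crop (275,195) to (437,245), just above the floor, uphill of both discs and between the walls. First part of the sweep.

```bash
python3 -m pendant '[[[0,0,-0.5,0,0,0,1],[0,0,-1,0,0,0,1],[0,0,-1.5,0,0,0,1],[0,0,-2,0,0,0,1],[0,0,-2.5,0,0,0,1],[0,0,-3,0,0,0,1],[0,0,-3.5,0,0,0,1],[0,0,-4,0,0,0,1],[0,0,-4.5,0,0,0,1],[0,0,-5,0,0,0,1],[0,0,-5.5,0,0,0,1],[0,0,-6,0,0,0,1],[0,0,-6.5,0,0,0,1],[0,0,-7,0,0,0,1],[0,0,-7.5,0,0,0,1],[0,0,-8,0,0,0,1]]]'
python3 - <<'E'
from t import *
rel(tgt(3,97,3),Rt)
d=grab('side'); cv2.imwrite('pics/s4.png',cv2.resize(d['image'][150:280,180:320],None,fx=4,fy=4)[...,::-1])
E
```

```text
time: 7.95
tool_pos: [0.5167, 0.0358, 0.1397]
tool_rot: [-1.256, -0.001, 2.896]
contact_force: [-1.0, 0.5, -1.0]
opening: 0.0291
shift cm [-0.04 -0.05 -5.77] turn [0.001 0.002 0.001]
```

View pics/s4.png

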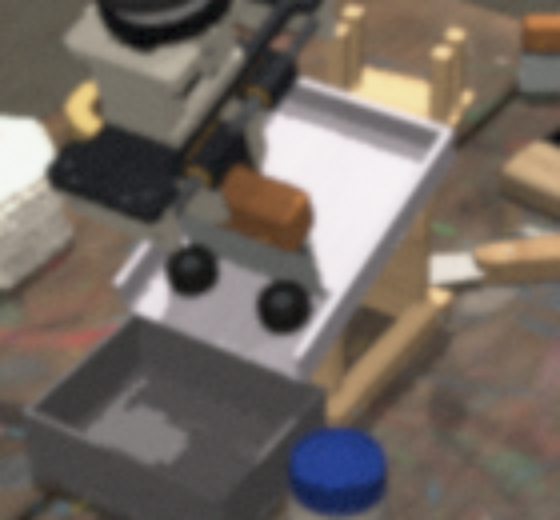

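Both discs, at (192,270) and (283,305), are being pushed ahead of the blade. Carry on over the lip, then draw back and up.

```bash
python3 -m pendant '[[[0,0,-0.5,0,0,0,1],[0,0,-1,0,0,0,1],[0,0,-1.5,0,0,0,1],[0,0,-2,0,0,0,1],[0,0,-2.5,0,0,0,1],[0,0,-3,0,0,0,1],[0,0,-3.5,0,0,0,1],[0,0,-4,0,0,0,1],[0,0,-4.5,0,0,0,1],[0,0,-5,0,0,0,1],[0,0,-5.5,0,0,0,1],[0,0,-6,0,0,0,1],[0,0,-6.2,0,0,0,1],[0,0,-6.2,0,0,0,1],[0,0,-6.2,0,0,0,1],[0,-1,-5.5,0,0,0,1],[0,-3,-4.5,0,0,0,1],[0,-6,-3,0,0,0,1],[0,-9,-1,0,0,0,1],[0,-9,-1,0,0,0,1]]]'
python3 - <<'E'
from t import *
d=grab('side'); cv2.imwrite('pics/s5.png',cv2.resize(d['image'][150:300,170:320],None,fx=4,fy=4)[...,::-1])
E
```

```text
time: 10.0
tool_pos: [0.528, 0.0708, 0.2283]
tool_rot: [-1.259, 0.009, 2.895]
contact_force: [-0.5, -0.2, -1.6]
opening: 0.0294
```

View pics/s5.png

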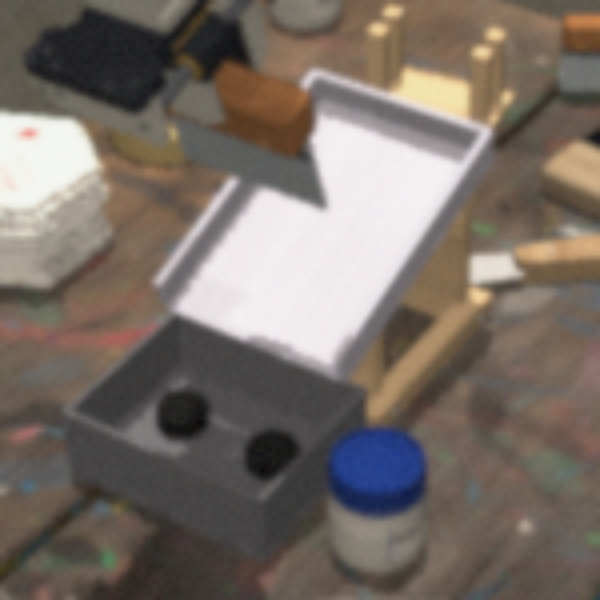

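Both discs lie in the bin, at (183,413) and (272,455), and the tray is empty. Now the scraper goes back to its recorded lift pose above the stand.

```bash
python3 -c "
from t import *
R=Ro.from_euler('xyz',[-1.5708,0,3.0525])
rel([.52,.0,.26],R);rel([.5201,-.3168,.24],R)"
```

```text
shift cm [-1.08 -1.1   7.79] turn [-0.312 -0.157  0.02 ]
shift cm [-8.8  10.29 36.4 ] turn [-0.312 -0.157  0.02 ]
```

```bash
python3 -m pendant '[[[-0.3,-0.8,2,0,0,0,1],[-0.7,-1.1,5,-0.06,-0.03,0,1],[-1.1,-1.1,7.8,-0.12,-0.06,0.01,1],[-2.2,0.5,12,-0.18,-0.09,0.01,1],[-3.4,2.3,16,-0.24,-0.12,0.02,1],[-4.7,4,20,-0.312,-0.157,0.02,1],[-5.8,5.8,24.5,-0.312,-0.157,0.02,1],[-7,7.5,29,-0.312,-0.157,0.02,1],[-8,9,33,-0.312,-0.157,0.02,1],[-8.6,10,35.5,-0.312,-0.157,0.02,1],[-8.8,10.3,36.4,-0.312,-0.157,0.02,1],[-8.8,10.3,36.4,-0.312,-0.157,0.02,1],[-8.8,10.3,36.4,-0.312,-0.157,0.02,1]]]'
python3 - <<'E'
from t import *
rel([.5202,-.3169,.0665],Ro.from_euler('xyz',[-1.5708,0,3.0525]))
d=grab('wrist');P=pts(d);hsv=cv2.cvtColor(d['image'],cv2.COLOR_RGB2HSV)
s=status.observe();R0=Ro.from_euler('xyz',s['tool_rot']);v,u=np.mgrid[:384,:512]
m=(hsv[...,0]<16)&(hsv[...,1]>90)&(u>225)&(u<292)&(v>150)&(v<325)&(P[...,2]>s['tool_pos'][2]-.03)
q=R0.inv().apply(P[m]-s['tool_pos'])*1000
print(len(q),np.percentile(q,[1,10,50,90,99],axis=0).round(1).tolist())
t=q[abs(q[:,1]-np.median(q[:,1]))<6];print(np.polyfit(t[:,0],t[:,1],1),np.polyfit(t[:,0],t[:,2],1))
E
```

```text
time: 11.35
tool_pos: [0.5194, -0.315, 0.2367]
tool_rot: [-1.57, -0.007, 3.054]
contact_force: [0.3, 0.2, -0.9]
opening: 0.0294
shift cm [-0.22 17.02  0.17] turn [-0.001  0.002  0.007]
6556 [[-48.9, -38.1, -14.1], [-45.5, -37.4, -11.0], [-16.9, -36.3, 0.4], [35.7, -32.0, 11.5], [46.4, -15.3, 14.7]]
[-1.03989267e-02 -3.60495935e+01] [-0.00060869  0.23267592]
```

The grip has not slipped (under 1 mm from before the sweep). Lowering in two steps.

```bash
python3 -m pendant '[[[-0.2,3,0.15,0,0,0.007,1],[-0.2,6.5,0.15,0,0,0.007,1],[-0.2,9.5,0.15,0,0,0.007,1],[-0.2,11,0.15,0,0,0.007,1],[-0.2,12,0.15,0,0,0.007,1],[-0.2,12.8,0.15,0,0,0.007,1],[-0.2,13.4,0.15,0,0,0.007,1],[-0.2,14,0.15,0,0,0.007,1],[-0.2,14,0.15,0,0,0.007,1]]]'; python3 -c "
from t import *
rel([.5202,-.3169,.066],Ro.from_euler('xyz',[-1.5708,0,3.0525]))"
```

```text
time: 12.3
tool_pos: [0.5202, -0.318, 0.0967]
tool_rot: [-1.569, 0.0, 3.054]
contact_force: [1.4, 0.5, -1.1]
opening: 0.0294
shift cm [ 0.01  3.07 -0.11] turn [-0.002  0.001 -0.   ]
```

```bash
python3 -m pendant '[[[0,0.8,-0.1,0,0,0,1],[0,1.6,-0.1,0,0,0,1],[0,2.2,-0.1,0,0,0,1],[0,2.7,-0.1,0,0,0,1],[0,3,-0.1,0,0,0,1],[0,3.1,-0.1,0,0,0,1],[0,3.1,-0.1,0,0,0,1]]]'
```

```text
time: 13.0
tool_pos: [0.5205, -0.3173, 0.066]
tool_rot: [-1.569, 0.001, 3.054]
contact_force: [-0.2, 0.2, -0.9]
opening: 0.0294
```

```bash
python3 -m pendant '[[[0,0.1,0,0,0,0,1],[0,0.1,0,0,0,0,1],[0,0.1,0,0,0,0,3.4],[0,0.1,0,0,0,0,4],[0,0.1,0,0,0,0,6],[0,0.1,0,0,0,0,8],[0,0.1,0,0,0,0,9],[0,0.1,0,0,0,0,9.18],[0,0.1,0,0,0,0,9.18],[0,0.1,0,0,0,0,9.18]]]' 20; python3 -m pendant '[[[0,-1,0,0,0,0,9.18],[0,-3,0,0,0,0,9.18],[0,-6,0,0,0,0,9.18],[0,-10,0,0,0,0,9.18],[0,-14,0,0,0,0,9.18],[0,-17,0,0,0,0,9.18],[0,-18,0,0,0,0,9.18],[0,-18,0,0,0,0,9.18]]]'
python3 - <<'E'
from t import *
d=grab('side'); cv2.imwrite('pics/s6.png',cv2.resize(d['image'][110:310,150:400],None,fx=3,fy=3)[...,::-1])
P=pts(d);hsv=cv2.cvtColor(d['image'],cv2.COLOR_RGB2HSV)
q=P[(hsv[...,1]<60)&(P[...,2]>.043)&(P[...,2]<.054)&(P[...,1]>.03)&(P[...,1]<.22)&(P[...,0]>.44)&(P[...,0]<.66)]
print('bin',cv2.minAreaRect((q[:,:2]*1000).astype(np.float32)))
d=grab('wrist');P=pts(d);hsv=cv2.cvtColor(d['image'],cv2.COLOR_RGB2HSV)
q=P[(hsv[...,0]<14)&(hsv[...,1]>110)&(P[...,0]>.44)&(P[...,0]<.6)&(P[...,2]>.09)&(P[...,2]<.115)]
print(len(q), q.mean(0), cv2.minAreaRect((q[:,:2]*1000).astype(np.float32)))
E
```

```text
time: 14.0
tool_pos: [0.5205, -0.3172, 0.065]
tool_rot: [-1.569, 0.001, 3.054]
contact_force: [-0.6, 0.3, -0.1]
opening: 0.0834
time: 14.8
tool_pos: [0.5208, -0.3172, 0.2469]
tool_rot: [-1.567, 0.004, 3.054]
contact_force: [-0.7, -0.1, -0.2]
opening: 0.092
bin ((519.73779296875, 114.89509582519531), (115.62076568603516, 176.30426025390625), 76.60615539550781)
1437 [ 0.51921035 -0.3169916   0.10105405] ((520.9822998046875, -317.66424560546875), (27.77712059020996, 96.91541290283203), 85.12846374511719)
```

View pics/s6.png

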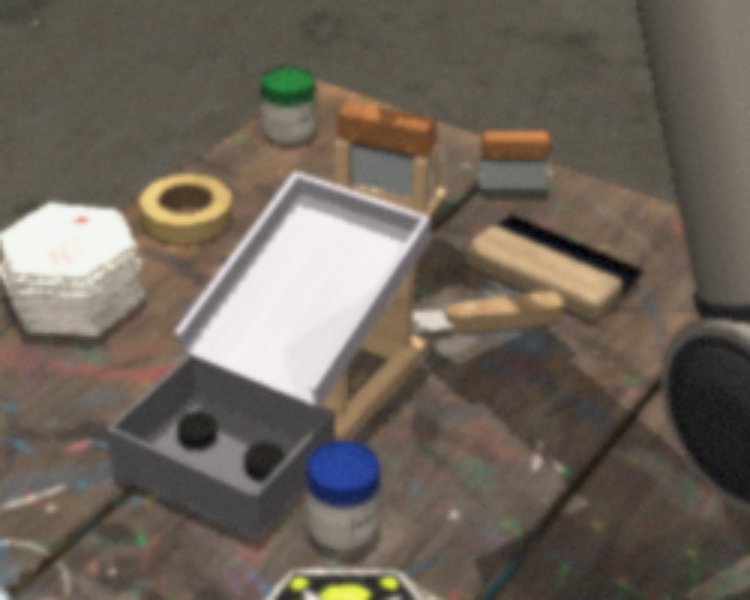

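The scraper stands in its stand at (387,130), both discs are in the bin at (197,430) and (262,460), and the tray is empty. The bin corners, at (112,430) and (255,530), are in the same pixels as before the sweep. Handing in.

```bash
python3 -c "
from cell import robot
print(robot.hand_in())"
```

```text
the job is handed in; nothing more can be done
None
```

I gripped the larger scraper and swept both bumpers down the tray with its blade, over the lip and into the grey bin. I then set the scraper back in its stand and handed in at about 15 s; the limit is 48 s.

**What the last checks showed:**
- **Bumpers:** both lie in the bin and the tray is empty.
- **Scraper:** its handle sits at the same place and height (0.101 m) as a scraper resting in the stand, with the gripper open and 18 cm above it.
- **Bin:** its corners are in the same pixels as before the sweep.
- **Forces:** the contact-force readings at the end of each move stayed under about 2 N.

**One check disagreed:** the final automatic fit of the bin's rim came out 176 mm long. The bin is 144 mm and the earlier fit gave 146 mm. I took this to be stray points, probably from the blue-capped jar beside it, and relied on the unchanged corner pixels instead.

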